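Free the incubator lid and hold it open

ROBOT

A 6-joint arm with a two-finger parallel gripper is mounted at the origin on a cart in front of the work surface, level with it; the furniture and walls round the work are solid. World frame = base frame: x ahead of the robot, y to its left, z up, the work surface at z = 0. Lengths are in m, angles in degrees, forces in N, time in s.
With the tool pointing down it reaches from about 0.35 to 0.875 m from the base axis. Payload 4.2 kg.
Tool frame: the origin (TCP) lies on the centre line of the jaws, within the pads' length; the fingertips stand tip_reach ahead of it and the grasp point (between the pads) is the TCP (tip_reach is the distance from the TCP to the fingertips, in m); z points along the fingers, y is the line along which they close (so a half turn about z gives the same grasp; the last joint's range is limited). The gripper opens to 87 mm and grips with 3 to 60 N. Pads are 19 mm wide; open, the fingers measure 117 mm over their backs; the gripper's body (75 mm by 190 mm) begins 51 mm behind the grasp point.
Start: joints at [80.306, 22.042, 0.453, 0, -68.411, -14.817], TCP at [0.259, 0.569, 0.242] pointing down, gripper open.
Joint ranges: [-179.83, 179.83], [-69.29, 118.12], [-61.27, 80.66], [-181.25, 117.63], [-171.15, -9.14], [-177.46, 177.46]. Speed limits (degrees/s): [159.86, 159.86, 180, 180, 180, 180].

INTERFACE

Orientations are given as a 3x3 rotation matrix whose columns are the frame's x, y, z axes.
In Python, from station import sense, capture, finish_job, tip_reach gives the robot as it stands.
- The arm moves only by the tool arm_command, never from a script. Its argument "deltas" is a list of rows, each a list of 7 numbers: the turn, a rotation vector about the tool's x, y, z in rad, then the shift along the tool's x, y, z in cm, then the closure, from -1 (fully open) to 1 (shut), so that 0 is half open. In form: [[rx, ry, rz, dx, dy, dz, hand], ...]. A call has 1 to 8 rows; each row is the pose to reach, as a shift and turn from the pose commanded when the call began, along the tool's axes at that moment; what a row does not reach only later rows make up. A row lasts 1/12 s, in which the tool goes at most 41.7 mm and 7.16 degrees, less where a joint would pass 70% of its speed; a pose out of reach is approached as far as the arm can. A call with a gripper value outside its range is refused whole. The fingers move at their own pace and stop on an object; the grip force is fixed at half the most. Time passes only in rows, so rows that repeat a pose let the fingers close. It gives the time, the measured TCP pose, the force, the opening and the grip force at its end, in the units of the state.
- sense(): the state, without advancing time (a new reading comes with each control period).
- capture(name): name is "side" or "top" or "wrist"; returns a dict with "pixels" (384x512x3 uint8, blue, green, red), "fovy" (degrees; the focal length in pixels is half the picture's height over the tangent of half this angle, whatever the lens; pixels are square), "cx", "cy" (the principal point, pixels), "rvec" (rotation vector, rad) and "tvec" (3), from world to camera coordinates, as OpenCV has them. Camera axes: x right, y down, z forward; pixel columns grow to the right and rows downward; lengths in m; the calibration is good to about 2 mm. A picture is of the moment at which its call begins. There is no depth.
- finish_job(): hands the job in; it is judged then, once.
The state is a dict: "time_s": time; "joints": joint angles; "joint_velocities": joint speeds; "effort": joint torques, N m; "tcp_pos": TCP position; "ee_rot": TCP orientation; "wrist_force": force on the tool from outside, world axes, zero at the start; "moment": the same for the moment, N m; "gripper_width": opening from 0.0 (shut) to 1.0 (fully open); "gripper_force": force on a finger pad.
Only numpy, scipy, OpenCV 4.12 (cv2) and the standard library are available. Lean on these libraries where they do the work, as an engineer would, in place of code of your own. Each camera call takes 0.05 s, during which the arm holds its last target. There are 200 camera calls.

TASK

I need to get at the tubes in the bench incubator. First tug its lid up by the bar handle to find out whether the catch is holding it: if it is caught, let it back down and press the orange plunger all the way down to its stop to free the catch, but if it comes up freely leave the plunger alone. Then raise the lid to about 50 degrees and finish still holding it open there, for it falls shut when let go; leave the other things on the bench where they stand.

Things in the scene. Friction and masses are not known exactly. Their poses are not given: they have to be found in the camera images.
- incubator: the bench incubator, fixed to the bench: a white box 210 mm deep (its x), 280 mm wide (its y), its flat top 100 mm above the bench, with a grey-framed lid with a clear, slightly milky pane over the rear 165 mm and a green tube rack inside. Origin at the centre of its underside, on the bench; x points to its back (away from the robot at yaw 0), y to its left, z up. It is turned about z by up to 0.4 rad. The top of the closed lid's frame is 113 mm above the bench.
- lid_bar (a point): middle of the lid's bar handle: a round horizontal steel bar 12 mm thick along the incubator's y, clear for 64 mm between its two posts, on top of the lid near its front edge; the bar's axis stands 40 mm above the lid's top face, 153 mm above the bench when closed. From the hinge axis the point lies 125 mm to the front and 48 mm up (lid closed). Moves and turns with the lid. The bar may turn between the fingers as the lid swings.
- lid_hinge (a point): middle of the lid's hinge axis, fixed to the incubator, at its back edge, 100 mm behind its origin and 105 mm above the bench; the axis is the incubator's y.
- lid (a joint): opening angle of the lid in rad: 0 closed, grows as the front edge rises, stops at 1.35. The lid weighs 0.25 to 0.5 kg, has no stay and falls shut if let go. When the hidden catch holds it, it rises only by its play of about 0.03 rad (4 mm at the bar) and then stops firm; when free it just keeps rising. The catch cannot be seen; it may or may not hold the lid at the start.
- plunger (a joint): how far the plunger is pressed, in m: 0 up, 0.012 at its stop. Its spring takes about 1.5 N to start and 5 to 6 N at the stop, and it comes back up by itself. Pressed to its stop with the lid down, it trips the catch, which then stays off.
- plunger_top (a point): middle of the top face of the plunger's orange head, a round knob 26 mm across, 134 mm above the bench when up; it moves straight down. It stands on the flat top in front of the lid, to the right of the middle: 88 mm in front of the incubator's origin and 85 mm to its right.
- plunger_collar (a point): middle of the upper face of the black collar, 24 mm across and 8 mm high, round the foot of the plunger's stem on the incubator's flat top, 108 mm above the bench. It rides on the hidden catch linkage and shifts by 0.15 mm when the catch trips, far too little to see or measure.
- white_bottle: white-capped bottle, 66 mm across, 106 mm high, standing loose to the left of the incubator; origin at the centre of its underside. A bystander.
- timer: white timer 60 x 64 x 19 mm lying loose on the bench at front left; origin at the centre of its underside. A bystander.
- tape_roll: yellow roll of tape, 68 mm across and 19 mm high, lying loose at the left; origin at the centre of its underside. A bystander.
- blue_marker: blue marker pen 137 x 11 x 12 mm lying loose at front right; origin at the centre of its underside. A bystander.

How it is judged (in metres and radians):
On the way, in this order (a step that is already met when the one before it is completed fails the run):
1. before anything else is worked, the lid is tugged up at least through most of its play (over 0.018 rad) (value of joint lid above 0.018 rad and value of joint plunger below 0.003 m and distance of plunger_collar from where it was at the start of the episode below 7.5e-05 m), for 0.05 s.
2. the lid is free: either it came up past 0.2 rad by itself, or, having been caught, the plunger has been pressed to its stop (over 10.5 of 12 mm) ((value of joint plunger above 0.0105 m or (value of joint lid above 0.2 rad and distance of plunger_collar from where it was at the start of the episode below 7.5e-05 m))), for 0.05 s.
At the end, for the whole second after the job is handed in: The fingers hold the lid still between 0.70 and 1.10 rad (40 to 63 degrees) open, with over 0.5 N of contact, and the plunger is up again (value of joint lid between 0.7 and 1.1 rad and velocity of joint lid between -0.05 and 0.05 rad/s and contact force between the fingers and lid above 0.5 N and value of joint plunger below 0.003 m); the arm keeps its last pose, push and grip.
It fails at once if the plunger was pressed (over 10 mm) although the catch was not holding the lid (value of joint plunger above 0.01 m and distance of plunger_collar from where it was at the start of the episode below 7.5e-05 m).
It fails at once if the bottle was moved over 30 mm (distance of white_bottle from where it was at the start of the episode above 0.03 m).
It fails at once if the timer was moved over 30 mm (distance of timer from where it was at the start of the episode above 0.03 m).
It fails at once if the tape roll was moved over 30 mm (distance of tape_roll from where it was at the start of the episode above 0.03 m).
It fails at once if the marker was moved over 30 mm (distance of blue_marker from where it was at the start of the episode above 0.03 m).
It also fails if it takes over 61 s, if anything falls off the work surface, if the arm or the gripper's body presses on something with over 40 N, if the wrist force passes 120 N, or if a joint passes its speed limit or range.

## Working session

There is one attempt and no reset: what is moved stays moved. The work goes in short steps, Python scripts to look and compute and a tool call to move; the robot and the scene stay as the last step left them, time stands still between calls to the robot, and variables do not carry over. Pictures are saved under pics/ and viewed, at most 10 in all, crops included, and the job is handed in when it is done.

Besides the shell and the picture viewer there is one more tool, called after "Call:" as name(argument=value, ...), one argument or row to a line, values as JSON. arm_command: Moves the arm, as the interface text tells. Its arguments: {"type":"object","properties":{"deltas":{"type":"array"}},"required":["deltas"]}

```bash
mkdir -p pics; python3 - <<'E'
from station import *
import cv2,numpy as np,json
print(tip_reach); s=sense(); print({k:np.round(v,3).tolist() for k,v in s.items()})
for n in("side","top"):
    c=capture(n); p=c.pop("pixels"); cv2.imwrite(f"pics/{n}0.png",p)
    print(n,{k:np.array(v).tolist() for k,v in c.items()})
    R=cv2.Rodrigues(np.array(c["rvec"]))[0]; print(-R.T@np.array(c["tvec"]))
a=cv2.imread("pics/side0.png")
E
```

```text
0.019
{'time_s': 0.0, 'joints': [80.305, 22.089, 0.38, -0.028, -68.412, -14.817], 'joint_velocities': [-0.147, -0.041, 0.005, -0.052, -0.004, 0.016], 'effort': [-0.0, -39.067, 18.741, 4.22, 0.011, -0.0], 'tcp_pos': [0.259, 0.568, 0.24], 'ee_rot': [[0.91, -0.415, -0.001], [-0.415, -0.91, -0.002], [0.0, 0.002, -1.0]], 'wrist_force': [-0.161, -0.005, -0.162], 'moment': [0.004, 0.072, 0.001], 'gripper_force': 0.0, 'gripper_width': 0.997}
side {'fovy': 57.77153317400611, 'cx': 255.3740501696412, 'cy': 194.75150840532763, 'rvec': [2.3269369379569467, -0.047611922595088785, 0.007837862368722713], 'tvec': [-0.48392116100094423, 0.1445364411689, 0.9839042230861814]}
[ 0.46797945 -0.63393098  0.77605717]
top {'fovy': 54.31561002354779, 'cx': 254.2511592832168, 'cy': 190.75169345927813, 'rvec': [2.14853307438648, -2.1395766554993547, 0.14131612622720754], 'tvec': [0.08927540374658373, 0.4893516484900633, 1.1461277773116594]}
[0.32315857 0.08004769 1.20424454]
```

View pics/top0.png

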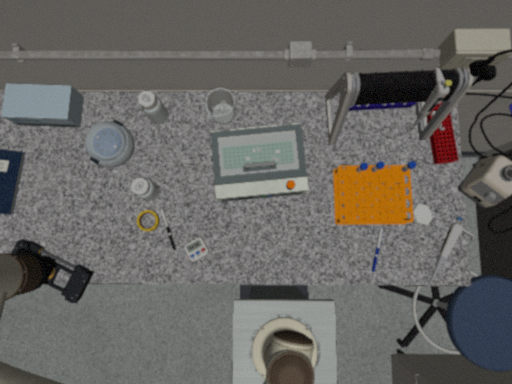

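View pics/side0.png

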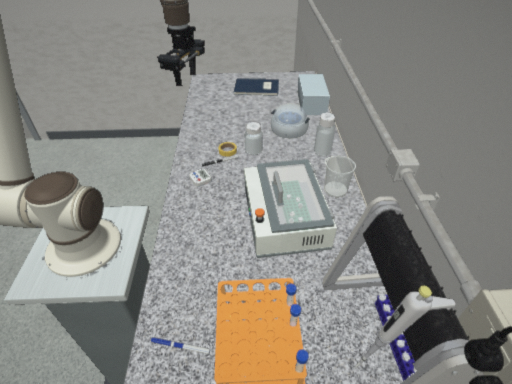

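The top view shows the incubator at about (260,160) with the plunger at (291,185) and the bar at (260,166). In the side view the plunger is at (260,214) and the bar near (278,186). I'll enlarge both.

```bash
python3 - <<'E'
import cv2,numpy as np
a=cv2.imread("pics/top0.png")[115:210,200:320];b=cv2.imread("pics/side0.png")[150:260,235:345]
cv2.imwrite("pics/tc.png",cv2.resize(a,None,fx=6,fy=6,interpolation=2))
cv2.imwrite("pics/sc.png",cv2.resize(b,None,fx=5,fy=5,interpolation=2))
E
```

```text
(no output)
```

View pics/tc.png

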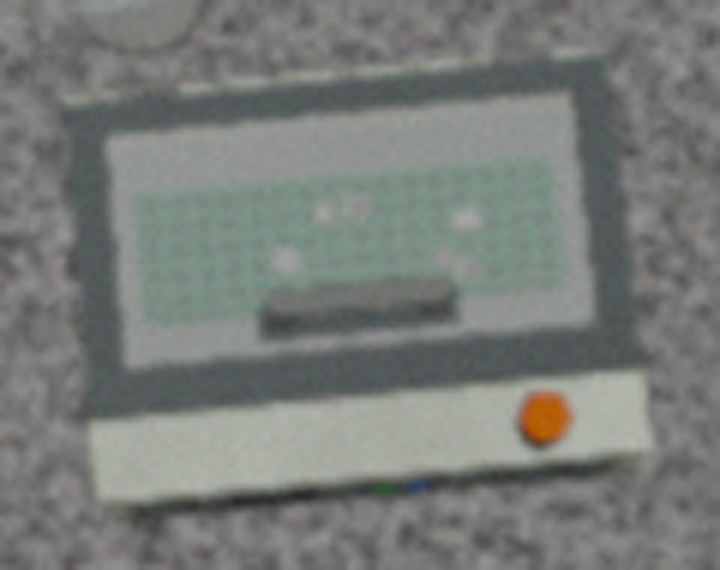

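View pics/sc.png

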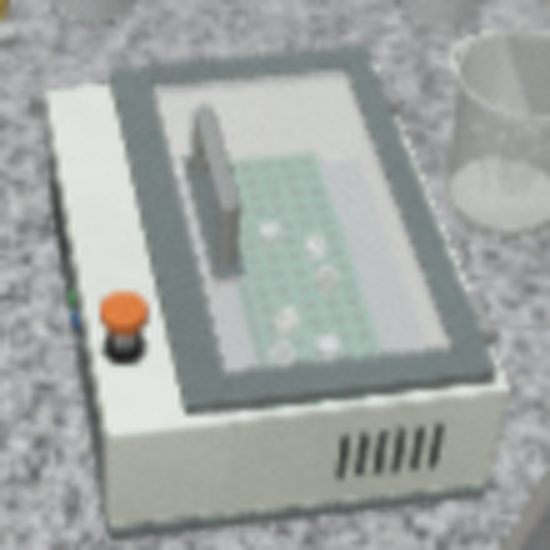

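```bash
cat > h.py <<'E'
import numpy as np,cv2,json
from scipy.optimize import least_squares
from scipy.spatial.transform import Rotation as Ro
def proj(c,P):
    f=192/np.tan(np.radians(c["fovy"])/2)
    K=np.array([[f,0,c["cx"]],[0,f,c["cy"]],[0,0,1]])
    return cv2.projectPoints(np.array(P,float),np.array(c["rvec"]),np.array(c["tvec"]),K,None)[0][:,0]
def world(q,P):
    x,y,t=q;P=np.array(P,float);c,s=np.cos(t),np.sin(t)
    return np.c_[x+c*P[:,0]-s*P[:,1],y+s*P[:,0]+c*P[:,1],P[:,2]]
E
python3 - <<'E'
from h import *; from station import *
ct,cs=capture("top"),capture("side")
T=[((-.088,-.085,.134),(545,417)),((-.025,0,.156),(360,293)),((-.105,.14,.1),(98,502)),((-.105,-.14,.1),(652,455))]
S=[((-.088,-.085,.134),(124,308)),((-.025,0,.153),(219,158)),((-.105,.14,.1),(50,90)),((-.105,-.14,.1),(107,434)),((.105,-.14,.1),(506,386))]
t=lambda L,o,k:np.array(o)+(np.array([u for _,u in L])+.5)/k-.5
mt,ms=t(T,(200,115),6),t(S,(235,150),5)
r=lambda q:np.r_[(proj(ct,world(q,[p for p,_ in T]))-mt),(proj(cs,world(q,[p for p,_ in S]))-ms)]
o=least_squares(lambda q:r(q).ravel(),[.55,.05,0.],loss="soft_l1")
print(o.x);print(r(o.x).round(2))
q=o.x;np.save("q.npy",q)
W=world(q,[(-.025,0,.153),(-.088,-.085,.134),(.1,0,.105)]);print(W.round(4))
print(np.degrees(q[2]))
E
```

```text
[0.57487756 0.07819397 0.09294781]
[[ 0.15 -0.12]
 [-0.2   0.27]
 [-1.08 -0.18]
 [ 0.29 -0.66]
 [-0.05 -0.34]
 [-0.4   0.16]
 [-0.71 -0.46]
 [-0.33  0.18]
 [ 1.1   1.08]]
[[ 0.55    0.0759  0.153 ]
 [ 0.4951 -0.0146  0.134 ]
 [ 0.6744  0.0875  0.105 ]]
5.325517209896609
```

The fit residuals are at most about 1 px, or roughly 2.5 mm. Next is a helper for the deltas, then I move above the bar.

```bash
cat >> h.py <<'E'
def go(target,tilt=0.):
    """print rotvec and shift (cm) in tool axes to reach target, tool down, jaws along incubator x"""
    from station import sense
    s=sense();q=np.load("q.npy");c,n=np.cos(q[2]),np.sin(q[2])
    R=np.array([[n,-c,0],[-c,-n,0],[0,0,-1.]]);Rc=np.array(s["ee_rot"])
    print("t",round(s["time_s"],2),"tcp",np.round(s["tcp_pos"],4),"F",np.round(s["wrist_force"],2))
    print("rot",Ro.from_matrix(Rc.T@R).as_rotvec().round(4),"cm",(Rc.T@(np.array(target)-s["tcp_pos"])*100).round(2))
E
python3 -c "
from h import *
go([.55,.0759,.235])"
```

```text
t 0.2 tcp [0.2591 0.5684 0.2409] F [ 0.14  0.67 -0.63]
rot [ 1.20e-03 -8.00e-04  1.05e+00] cm [46.9  32.74  0.64]
```

Call:
arm_command(
  deltas=[
    [0, 0, 0.05, 2, 1.4, 0, -1],
    [0, 0, 0.12, 5, 3.5, 0, -1],
    [0, 0, 0.19, 8, 5.6, 0, -1],
    [0, 0, 0.26, 11, 7.7, 0, -1],
    [0, 0, 0.33, 14, 9.8, 0, -1],
    [0, 0, 0.4, 17, 11.9, 0, -1],
    [0, 0, 0.47, 20, 14, 0, -1],
    [0, 0, 0.53, 23, 16, 0, -1],
  ],
)

```text
time_s: 0.87
tcp_pos: [0.4025, 0.3258, 0.2416]
ee_rot: [[0.573, -0.82, -0.0], [-0.82, -0.573, 0.0], [-0.0, 0.0, -1.0]]
wrist_force: [0.4, -0.2, -0.4]
gripper_width: 1.002
gripper_force: 0.0
```

```bash
python3 -c "
from h import *
go([.55,.0759,.235])"
```

```text
t 0.87 tcp [0.4025 0.3258 0.2416] F [ 0.43 -0.23 -0.39]
rot [1.000e-04 1.000e-04 5.171e-01] cm [28.93  2.23  0.66]
```

Call:
arm_command(
  deltas=[
    [0, 0, 0.06, 3.4, 0.3, 0, -1],
    [0, 0, 0.12, 7, 0.5, 0, -1],
    [0, 0, 0.19, 10.6, 0.8, 0, -1],
    [0, 0, 0.26, 14.3, 1.1, 0, -1],
    [0, 0, 0.33, 18, 1.4, 0, -1],
    [0, 0, 0.4, 22, 1.7, 0, -1],
    [0, 0, 0.47, 26, 2, 0, -1],
    [0, 0, 0.517, 28.9, 2.2, 0, -1],
  ],
)

```text
time_s: 1.53
tcp_pos: [0.5513, 0.076, 0.2414]
ee_rot: [[0.091, -0.996, -0.0], [-0.996, -0.091, -0.0], [0.0, 0.0, -1.0]]
wrist_force: [0.3, 0.4, -0.4]
gripper_width: 1.003
gripper_force: 0.0
```

```bash
python3 -c "
from h import *
from station import capture
c=capture('wrist');cv2.imwrite('pics/w0.png',c['pixels'])
go([.55,.0759,.235])
q=np.load('q.npy');print(proj(c,world(q,[(-.025,0,.159),(-.025,.032,.153),(-.025,-.032,.153),(-.088,-.085,.134)])))"
```

```text
t 1.58 tcp [0.553  0.0733 0.2412] F [ 2.03 -0.88  0.58]
rot [-0.     -0.0018 -0.0058] cm [-0.29  0.28  0.62]
[[254.01134096 211.1974402 ]
 [253.93941484 247.96120521]
 [253.97643995 165.93973599]
 [341.27172254  88.14110451]]
```

View pics/w0.png

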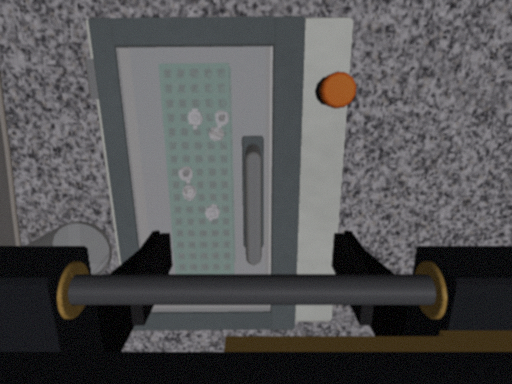

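The wrist view has the bar centred at (254,207) and the plunger at (338,90). Both are within about 1–2 mm of the predictions, so I'll descend.

Call:
arm_command(
  deltas=[
    [0, 0, 0, -0.1, 0.1, 1.5, -1],
    [0, 0, 0, -0.2, 0.1, 3.2, -1],
    [0, 0, 0, -0.2, 0.1, 4.8, -1],
    [0, 0, 0, -0.2, 0.1, 6.2, -1],
    [0, 0, 0, -0.2, 0.1, 7.4, -1],
    [0, 0, 0, -0.2, 0.1, 8.2, -1],
    [0, 0, 0, -0.2, 0.1, 8.7, -1],
    [0, 0, 0, -0.2, 0.1, 8.8, -1],
  ],
)

```text
time_s: 2.25
tcp_pos: [0.5488, 0.0805, 0.1527]
ee_rot: [[0.096, -0.995, -0.002], [-0.995, -0.096, -0.001], [0.0, 0.002, -1.0]]
wrist_force: [-0.7, 0.6, -0.0]
gripper_width: 0.999
gripper_force: 0.0
```

```bash
python3 -c "
from h import *
go([.55,.0759,.153])"
```

```text
t 2.25 tcp [0.5488 0.0805 0.1527] F [-0.71  0.55 -0.03]
rot [ 0.0016 -0.0004  0.003 ] cm [ 0.46 -0.07 -0.03]
```

Call:
arm_command(
  deltas=[
    [0, 0, 0, 0.3, 0, 0, 0],
    [0, 0, 0, 0.3, 0, 0, 0.6],
    [0, 0, 0, 0.3, 0, 0, 1],
    [0, 0, 0, 0.3, 0, 0, 1],
    [0, 0, 0, 0.3, 0, 0, 1],
    [0, 0, 0, 0.3, 0, 0, 1],
    [0, 0, 0, 0.3, 0, 0, 1],
    [0, 0, 0, 0.3, 0, 0, 1],
  ],
)

```text
time_s: 2.92
tcp_pos: [0.5495, 0.0776, 0.1536]
ee_rot: [[0.096, -0.995, 0.0], [-0.995, -0.096, 0.0], [-0.0, -0.0, -1.0]]
wrist_force: [0.2, -0.8, 0.2]
gripper_width: 0.48
gripper_force: 0.0
```

Call:
arm_command(
  deltas=[
    [0, 0, 0, 0, 0, 0, 1],
    [0, 0, 0, 0, 0, 0, 1],
    [0, 0, 0, 0, 0, 0, 1],
    [0, 0, 0, 0, 0, 0, 1],
    [0, 0, 0, 0, 0, 0, 1],
    [0, 0, 0, 0, 0, 0, 1],
    [0, 0, 0, 0, 0, 0, 1],
    [0, 0, 0, 0, 0, 0, 1],
  ],
)

```text
time_s: 3.58
tcp_pos: [0.5502, 0.0776, 0.1536]
ee_rot: [[0.096, -0.995, 0.001], [-0.995, -0.096, 0.0], [-0.0, -0.001, -1.0]]
wrist_force: [3.3, -0.8, -2.5]
gripper_width: 0.127
gripper_force: 30.0
```

Call:
arm_command(
  deltas=[
    [0, 0, 0, 0, 0, -0.1, 1],
    [0, 0, 0, 0, -0.1, -0.2, 1],
    [0, 0, 0, 0, -0.1, -0.3, 1],
    [0, 0, 0, 0, -0.1, -0.4, 1],
    [0, 0, 0, 0, -0.1, -0.4, 1],
    [0, 0, 0, 0, -0.1, -0.4, 1],
  ],
)

```text
time_s: 4.08
tcp_pos: [0.5514, 0.0778, 0.1568]
ee_rot: [[0.096, -0.995, 0.001], [-0.995, -0.096, 0.001], [-0.0, -0.002, -1.0]]
wrist_force: [7.0, -0.6, -7.6]
gripper_width: 0.129
gripper_force: 30.0
```

Call:
arm_command(
  deltas=[
    [0, 0, 0, 0, 0, -0.1, 1],
    [0, 0, 0, 0, 0, -0.2, 1],
    [0, 0, 0, 0, 0, -0.3, 1],
    [0, 0, 0, 0, 0, -0.3, 1],
  ],
)

```text
time_s: 4.42
tcp_pos: [0.5514, 0.0778, 0.157]
ee_rot: [[0.095, -0.996, 0.0], [-0.996, -0.095, 0.001], [-0.001, -0.0, -1.0]]
wrist_force: [13.3, -2.3, -21.1]
gripper_width: 0.127
gripper_force: 30.0
```

The lid stopped firm after 3.4 mm and the pull rose to 21 N, so the catch is holding it. I'll lower it and release.

Call:
arm_command(
  deltas=[
    [0, 0, 0, 0, 0, 0.2, 1],
    [0, 0, 0, 0, 0, 0.4, 1],
    [0, 0, 0, 0, 0.1, 0.6, 1],
    [0, 0, 0, 0, 0.1, 0.7, 1],
    [0, 0, 0, 0, 0.1, 0.7, 0.5],
    [0, 0, 0, 0, 0.1, 0.7, 0],
    [0, 0, 0, 0, 0.1, 0.7, 0],
    [0, 0, 0, 0, 0.1, 0.7, 0],
  ],
)

```text
time_s: 5.08
tcp_pos: [0.5488, 0.0774, 0.1537]
ee_rot: [[0.096, -0.995, -0.001], [-0.995, -0.096, -0.0], [0.0, 0.001, -1.0]]
wrist_force: [-0.0, -0.2, 0.2]
gripper_width: 0.346
gripper_force: 0.0
```

Call:
arm_command(
  deltas=[
    [0, 0, 0, 0, 0, 0, 0],
    [0, 0, 0, 0, 0, 0, 0],
    [0, 0, 0, 0, 0, -1, 0],
    [0, 0, 0, 0, 0, -2.5, 0],
    [0, 0, 0, 0, 0, -4, 0],
    [0, 0, 0, 0, 0, -5, 0.5],
    [0, 0, 0, 0, 0, -5, 1],
    [0, 0, 0, 0, 0, -5, 1],
  ],
)

```text
time_s: 5.75
tcp_pos: [0.5496, 0.0777, 0.2042]
ee_rot: [[0.096, -0.995, 0.001], [-0.995, -0.096, 0.001], [-0.001, -0.001, -1.0]]
wrist_force: [-0.9, -0.1, -0.8]
gripper_width: 0.349
gripper_force: 0.0
```

```bash
python3 -c "
from h import *
go([.4965,-.0135,.175])"
```

```text
t 5.75 tcp [0.5496 0.0777 0.2042] F [-0.86 -0.15 -0.79]
rot [-0.0012  0.0008  0.0029] cm [8.57 6.16 2.9 ]
```

Call:
arm_command(
  deltas=[
    [0, 0, 0, 1.5, 1.2, 0, 1],
    [0, 0, 0, 3.5, 2.6, 0, 1],
    [0, 0, 0, 5.5, 4, 0, 1],
    [0, 0, 0, 7.2, 5.2, 0, 1],
    [0, 0, 0, 8.2, 5.9, 0, 1],
    [0, 0, 0, 8.6, 6.2, 0.5, 1],
    [0, 0, 0, 8.6, 6.2, 1.5, 1],
    [0, 0, 0, 8.6, 6.2, 2, 1],
  ],
)

```text
time_s: 6.42
tcp_pos: [0.4957, -0.0138, 0.1818]
ee_rot: [[0.095, -0.995, -0.002], [-0.995, -0.095, 0.0], [-0.0, 0.002, -1.0]]
wrist_force: [0.5, -0.6, -0.2]
gripper_width: 0.004
gripper_force: 0.0
```

```bash
python3 -c "
from h import *
from station import capture
for n,u,v in(('side',260,212),('wrist',256,250)):
  c=capture(n)
  p=c['pixels']
  if n=='side': a=cv2.resize(p[170:260,210:310],(440,396),interpolation=2)
  else: b=cv2.resize(p,(360,270),interpolation=2)
m=np.zeros((396,800,3),np.uint8);m[:,:440]=a;m[:270,440:]=b;cv2.imwrite('pics/p1.png',m)
go([.4965,-.0135,.141])"
```

```text
t 6.52 tcp [ 0.4956 -0.0135  0.1817] F [-0.1   0.4   0.57]
rot [ 0.0035 -0.0003  0.0035] cm [ 0.   -0.1   4.07]
```

View pics/p1.png

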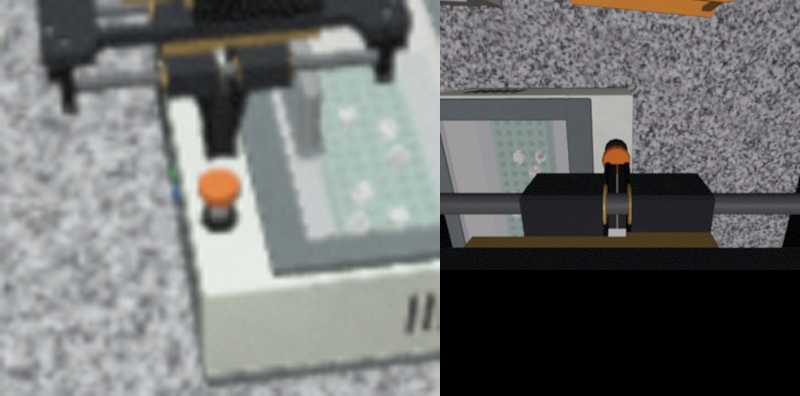

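The closed fingertips sit centrally above the orange head: side crop (219,150) over head (219,188), and the wrist view lines up too. I'll press.

Call:
arm_command(
  deltas=[
    [0, 0, 0, 0, -0.1, 1, 1],
    [0, 0, 0, 0, -0.1, 2, 1],
    [0, 0, 0, 0, -0.1, 2.7, 1],
    [0, 0, 0, 0, -0.1, 3.2, 1],
    [0, 0, 0, 0, -0.1, 3.6, 1],
    [0, 0, 0, 0, -0.1, 3.9, 1],
    [0, 0, 0, 0, -0.1, 4, 1],
    [0, 0, 0, 0, -0.1, 4, 1],
  ],
)

```text
time_s: 7.18
tcp_pos: [0.4971, -0.0137, 0.1438]
ee_rot: [[0.096, -0.995, 0.0], [-0.995, -0.096, 0.0], [-0.0, -0.0, -1.0]]
wrist_force: [-2.4, 2.3, 4.1]
gripper_width: 0.003
gripper_force: 2.0
```

Call:
arm_command(
  deltas=[
    [0, 0, 0, 0, 0, 0.15, 1],
    [0, 0, 0, 0, 0, 0.3, 1],
    [0, 0, 0, 0, 0, 0.45, 1],
    [0, 0, 0, 0, 0, 0.6, 1],
    [0, 0, 0, 0, 0, 0.6, 1],
    [0, 0, 0, 0, 0, 0.6, 1],
  ],
)

```text
time_s: 7.68
tcp_pos: [0.4975, -0.0139, 0.141]
ee_rot: [[0.097, -0.995, 0.002], [-0.995, -0.097, -0.0], [0.001, -0.002, -1.0]]
wrist_force: [-8.9, 4.9, 22.9]
gripper_width: 0.001
gripper_force: 11.5
```

The force jumped to 23 N at z = 0.141, so the plunger is on its stop. I'll retract and go back above the bar.

Call:
arm_command(
  deltas=[
    [0, 0, 0, 0, 0, -1, 1],
    [0, 0, 0, 0, 0, -2.5, 1],
    [0, 0, 0, 0, 0, -4, 1],
    [0, 0, 0, 0, 0, -5.5, 1],
    [0, 0, 0, 0, 0, -6.5, 0.5],
    [0, 0, 0, 0, 0, -7.1, 0.1],
    [0, 0, 0, 0, 0, -7.1, 0.1],
  ],
)

```text
time_s: 8.27
tcp_pos: [0.4978, -0.014, 0.2095]
ee_rot: [[0.096, -0.995, 0.003], [-0.995, -0.096, 0.0], [-0.0, -0.003, -1.0]]
wrist_force: [-0.4, 0.1, 0.6]
gripper_width: 0.154
gripper_force: 0.0
```

```bash
python3 -c "
from h import *
go([.5500,.0770,.205])"
```

```text
t 8.27 tcp [ 0.4978 -0.014   0.2095] F [-0.37  0.13  0.58]
rot [-0.0027  0.0002  0.0029] cm [-8.55 -6.07  0.47]
```

Call:
arm_command(
  deltas=[
    [0, 0, 0, -1.5, -1.1, 0, 0],
    [0, 0, 0, -3.5, -2.5, 0, 0],
    [0, 0, 0, -5.5, -3.9, 0, 0],
    [0, 0, 0, -7.3, -5.2, 0, 0],
    [0, 0, 0, -8.3, -5.9, 0, 0],
    [0, 0, 0, -8.5, -6.1, 0, 0],
    [0, 0, 0, -8.5, -6.1, 0, 0],
    [0, 0, 0, -8.5, -6.1, 0, 0],
  ],
)

```text
time_s: 8.93
tcp_pos: [0.5489, 0.0759, 0.2079]
ee_rot: [[0.095, -0.995, -0.002], [-0.995, -0.095, -0.001], [0.0, 0.002, -1.0]]
wrist_force: [-0.4, 0.1, -0.2]
gripper_width: 0.5
gripper_force: 0.0
```

```bash
python3 -c "
from h import *
go([.5500,.0770,.153])"
```

```text
t 8.93 tcp [0.5489 0.0759 0.2079] F [-0.41  0.14 -0.24]
rot [ 0.0016 -0.0004  0.0026] cm [-0.1  -0.13  5.49]
```

Call:
arm_command(
  deltas=[
    [0, 0, 0, 0, -0.1, 1, 0],
    [0, 0, 0, 0, -0.1, 2.4, 0],
    [0, 0, 0, 0, -0.1, 3.7, 0],
    [0, 0, 0, 0, -0.1, 4.7, 0],
    [0, 0, 0, 0, -0.1, 5.3, 0.4],
    [0, 0, 0, 0, -0.1, 5.4, 1],
    [0, 0, 0, 0, -0.1, 5.4, 1],
    [0, 0, 0, 0, -0.1, 5.4, 1],
  ],
)

```text
time_s: 9.6
tcp_pos: [0.551, 0.0766, 0.1551]
ee_rot: [[0.096, -0.995, 0.001], [-0.995, -0.096, 0.0], [-0.0, -0.001, -1.0]]
wrist_force: [0.3, 0.4, 0.2]
gripper_width: 0.282
gripper_force: 0.0
```

Call:
arm_command(
  deltas=[
    [0, 0, 0, 0, 0, 0, 1],
    [0, 0, 0, 0, 0, 0, 1],
    [0, 0, 0, 0, 0, 0, 1],
    [0, 0, 0, 0, 0, 0, 1],
    [0, 0, 0, 0, 0, 0, 1],
  ],
)

```text
time_s: 10.02
tcp_pos: [0.5503, 0.0767, 0.1552]
ee_rot: [[0.096, -0.995, -0.0], [-0.995, -0.096, -0.0], [0.0, 0.0, -1.0]]
wrist_force: [-3.9, 0.5, 4.5]
gripper_width: 0.131
gripper_force: 30.0
```

Bar gripped. Now I lift along the arc.

Call:
arm_command(
  deltas=[
    [0, 0, 0, 0, -0.25, -0.6, 1],
    [0, 0, 0, 0, -0.54, -1.22, 1],
    [0, 0, 0, 0, -0.86, -1.8, 1],
    [0, 0, 0, 0, -1.2, -2.39, 1],
    [0, 0, 0, 0, -1.58, -2.95, 1],
    [0, 0, 0, 0, -1.98, -3.48, 1],
    [0, 0, 0, 0, -2.4, -4.0, 1],
    [0, 0, 0, 0, -2.86, -4.49, 1],
  ],
)

```text
time_s: 10.68
tcp_pos: [0.5768, 0.0792, 0.1997]
ee_rot: [[0.095, -0.995, -0.007], [-0.995, -0.095, -0.001], [0.0, 0.007, -1.0]]
wrist_force: [-9.7, 2.3, 3.4]
gripper_width: 0.127
gripper_force: 30.0
```

```bash
python3 -c "
from h import *
from station import *
s=sense();print(s['gripper_force'],s['moment']);go([.5500,.0770,.153])"
```

```text
29.988523721694946 [0.90644619 3.08411376 0.01504817]
t 10.68 tcp [0.5768 0.0792 0.1997] F [-9.68  2.28  3.38]
rot [ 0.0067 -0.0003  0.0027] cm [-0.04  2.66  4.69]
```

Call:
arm_command(
  deltas=[
    [0, 0, 0, 0, -0.47, -0.47, 1],
    [0, 0, 0, 0, -0.97, -0.91, 1],
    [0, 0, 0, 0, -1.49, -1.33, 1],
    [0, 0, 0, 0, -2.03, -1.73, 1],
    [0, 0, 0, 0, -2.6, -2.1, 1],
    [0, 0, 0, 0, -3.17, -2.43, 1],
    [0, 0, 0, 0, -3.77, -2.74, 1],
    [0, 0, 0, 0, -4.37, -3.02, 1],
  ],
)

```text
time_s: 11.35
tcp_pos: [0.6224, 0.0836, 0.2323]
ee_rot: [[0.097, -0.995, 0.0], [-0.995, -0.097, -0.0], [0.0, -0.0, -1.0]]
wrist_force: [-6.4, 1.0, 3.9]
gripper_width: 0.127
gripper_force: 30.0
```

Call:
arm_command(
  deltas=[
    [0, 0, 0, 0, -0.4, -0.17, 1],
    [0, 0, 0, 0, -0.7, -0.28, 1],
    [0, 0, 0, 0, -0.87, -0.35, 1],
    [0, 0, 0, 0, -0.87, -0.35, 1],
    [0, 0, 0, 0, -0.87, -0.35, 1],
    [0, 0, 0, 0, -0.87, -0.35, 1],
  ],
)

```text
time_s: 11.85
tcp_pos: [0.6317, 0.0844, 0.2356]
ee_rot: [[0.097, -0.995, 0.002], [-0.995, -0.097, -0.0], [0.0, -0.002, -1.0]]
wrist_force: [-5.2, 1.6, 4.6]
gripper_width: 0.131
gripper_force: 30.0
```

```bash
python3 -c "
from h import *
from station import *
c=capture('side');cv2.imwrite('pics/s2.png',cv2.resize(c['pixels'][100:270,200:370],(595,595),interpolation=2))
s=sense();print(s['gripper_force'],s['moment'],s['joint_velocities']);go([.5500,.0770,.153])
q=np.load('q.npy');c,n=np.cos(q[2]),np.sin(q[2]);p=s['tcp_pos']-world(q,[(.1,0,.105)])[0]
d=-(c*p[0]+n*p[1]);print('theta',np.arctan2(p[2],d)-np.arctan2(48,125),np.hypot(d,p[2]))"
```

```text
30.008654594421387 [0.41541845 1.56791204 0.02838805] [ 0.072849   -0.05597339  0.00112843  0.01761005 -0.03936655 -0.05624217]
t 11.9 tcp [0.6317 0.0844 0.2356] F [-4.85  0.55  5.67]
rot [-0.0019 -0.0003  0.0038] cm [-0.05  8.22  8.24]
theta 0.8871225823256353 0.13744913024198718
```

View pics/s2.png

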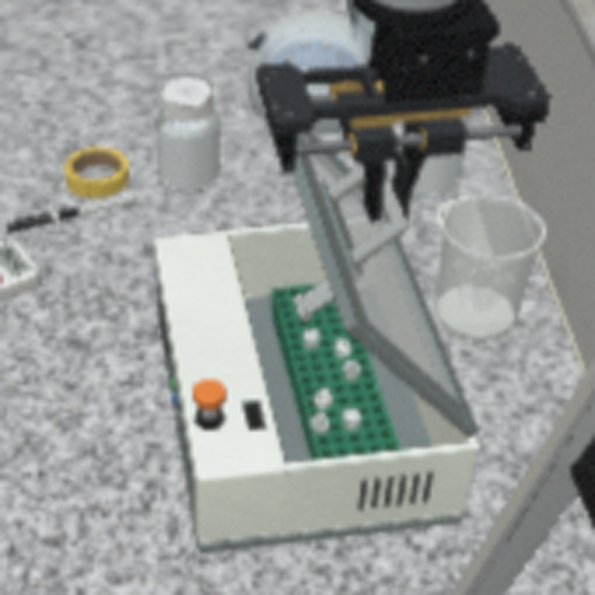

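The lid stands open at about 51° with the fingers on the bar at (385,215), the plunger is up at (209,395), and nothing visible near it has moved. I'll let it settle and hand in.

Call:
arm_command(
  deltas=[
    [0, 0, 0, 0, 0, 0, 1],
    [0, 0, 0, 0, 0, 0, 1],
    [0, 0, 0, 0, 0, 0, 1],
    [0, 0, 0, 0, 0, 0, 1],
    [0, 0, 0, 0, 0, 0, 1],
    [0, 0, 0, 0, 0, 0, 1],
  ],
)

```text
time_s: 12.4
tcp_pos: [0.6316, 0.0844, 0.2356]
ee_rot: [[0.097, -0.995, 0.002], [-0.995, -0.097, -0.0], [0.0, -0.002, -1.0]]
wrist_force: [-5.6, 1.2, 5.1]
gripper_width: 0.127
gripper_force: 30.0
```

```bash
python3 -c "
from station import *
s=sense();print(s['tcp_pos'],s['gripper_force'],s['joint_velocities']);print(finish_job())"
```

```text
[0.63163061 0.08441877 0.23561079] 30.0087109208107 [ 0.01699712 -0.05056145 -0.03353987 -0.03394841 -0.11040364  0.05357275]
the job is handed in; nothing more can be done
None
```

The catch was holding the lid, so I let the lid down, pressed the plunger to its stop, then raised the lid to about 0.89 rad (51°) and handed the job in still holding it there; the judge's verdict was not shown.

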